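Feed a packed carton down the labelling lane

TASK

Push the flat cardboard carton down the lane between the two aluminium guide rails until it sits flat against the end stop, without the carton or the gripper ever touching either rail; it is only pushed along the table, never lifted or tipped. Once the carton is home, press the button behind the end stop fully down to signal that it is ready, let it come up again and draw back clear. Leave everything else on the bench where it stands.

Things in the scene. Friction and masses are not known exactly. Their poses are not given: they have to be found in the camera images.
- carton: the flat cardboard carton to push: 100 mm along its x, 110 mm along its y, 55 mm high, about 0.25 to 0.5 kg. Origin at the centre of its underside. It starts on the table outside the lane's mouth, off to one side and askew by up to about 15 degrees, its +x face towards the lane. Too wide for most grippers.
- lane: fixed lane. Origin on the table at the middle of its mouth; +x into the lane along its centre line (roughly world -y), +y left, z up. Rails from x = 0 to 160 mm, inner faces 138 mm apart (14 mm free each side of the carton). Aluminium end stop: face at x = 160 mm, 35 high, 162 wide, brackets behind to x = 198 mm. Its floor is the table. Carton home: carton origin at x = 110 mm
- rail_left: left guide rail (fixed aluminium bar, 12 mm thick, 20 mm high, 160 mm long); origin on the table at the mouth end, the bar's centre line at lane y = +75 mm
- rail_right: right guide rail, the same, centre line at lane y = -75 mm
- button_top (a point): centre of the top face of a black push button 32 mm across, in a fixed low grey housing standing on the table behind the end stop, to the left or the right of the lane's centre line; it is pressed straight down
- button (a joint): travel of the button: 0 when up, 0.006 m when fully down (spring, about 5 N at full travel; it comes up by itself)
- big_carton: larger closed cardboard carton, 160 x 200 x 130 mm high; bystander. Origin at the centre of its underside.
- tape_roll: roll of tape lying flat, 70 mm across, 24 mm high; bystander, stands behind the end stop on the other side from the button. Origin at the centre of its underside.
- module_a: small white plastic housing 45 x 31 mm, 28 mm high; bystander, beside the lane. Origin at the centre of its underside.
- module_b: same kind of white housing; bystander, beside the lane on the other side. Origin at the centre of its underside.
- module_c: same kind of white housing; bystander, to the side of the carton's starting area. Origin at the centre of its underside.
- parts_bin: red open parts bin 160 x 240 x 100 mm high; bystander. Origin at the centre of its underside.
- screwdriver: screwdriver lying flat, about 200 mm long; bystander
- phone: dark flat phone 150 x 72 x 9 mm; bystander. Origin at the centre of its underside.
Mind the look-alikes: they are no part of the job. What is shaped like the part that bears button_top but orange or yellow is not meant.

How it is judged:
By the outcome, as a careful person would: the job done as asked, in the order asked, and still so for the second after the job is handed in, with the robot touching nothing.
It also fails if it takes over 72 s, if anything falls off the work surface, if the arm or the gripper's body presses on something with over 40 N, if the wrist force passes 120 N, or if a joint passes its speed limit or range.

ROBOT

A 6-joint arm with a two-finger parallel gripper is mounted at the origin on the work surface. World frame = base frame: x ahead of the robot, y to its left, z up, the work surface at z = 0. Lengths are in mm, angles in rad, forces in N, time in s.
With the tool pointing down it reaches from about 425 to 950 mm from the base axis. Payload 3.5 kg.
Tool frame: the origin (TCP) lies at the very end of the fingers, on their centre line; the grasp point (between the pads) lies 19 mm behind it; z points along the fingers, y is the direction in which the jaws open and shut (so a half turn about z gives the same grasp; the last joint's range is limited). The gripper opens to 85 mm and grips with 20 to 120 N. Pads are 22 mm wide; open, the fingers measure 114 mm over their backs; the gripper's body (76 mm by 85 mm) begins 54 mm behind the grasp point. The pads swing forward as they close: fully open they stand 13 mm farther back than shut.
Start: joints at [1.023, 0.286, 1.577, -0, 1.279, -0.15], TCP at [261.452, 622.293, 206.125] pointing down, gripper open.
Joint ranges: [-2.77, 2.77], [-0.9, 2.22], [0.21, 2.48], [-1.53, 4.67], [0.24, 2.81], [-2.84, 2.84]. Speed limits (rad/s): [2.79, 2.79, 3.14, 3.14, 3.14, 3.14].

INTERFACE

Orientations are given as a rotation vector (axis times angle).
In Python, from station import bot gives the robot as it stands.
- The arm moves only by the tool carry_out, never from a script. Its argument "series" is one flat list of numbers, 6 for each row, row after row: the shift along the world's x, y, z in m, then the turn, a rotation vector about the world's x, y, z in degrees. In form: [x, y, z, rx, ry, rz, x, y, z, rx, ry, rz, ...]. A call has exactly 8 rows; each row is the pose to reach, as a shift and turn from the pose measured when the call began; what a row does not reach only later rows make up. A row lasts 1/10 s, in which the tool goes at most 50 mm and 8.59 degrees, less where a joint would pass 70% of its speed; a pose out of reach is approached as far as the arm can. A call with a gripper value outside its range is refused whole. "jaw" is the finger opening in m, from 0 to 0.0854, set as the call begins (left out, the last holds). The fingers move at their own pace and stop on an object; "squeeze" is the grip in N (left out, the last holds). Time passes only in rows, so rows that repeat a pose let the fingers close, or fill a call up. It gives the time, the measured TCP pose, the force and the opening at its end, in the units of the state.
- bot.get_obs(): the state, without advancing time (a new reading comes with each control period).
- bot.camera(name): name is "scene" or "top"; returns a dict with "color" (420x560x3 uint8, blue, green, red), "intrinsics" (3x3 intrinsics, pixels), "dist" ([k1, k2, p1, p2, k3] as OpenCV has them; the pictures are not rectified), "world_from_camera" (4x4, takes a point from camera to world coordinates). Camera axes: x right, y up, looking along -z (the intrinsics and any distortion apply to the point x, -y, -z); pixel columns grow to the right and rows downward; lengths in mm; the calibration is good to about 2 mm. A picture is of the moment at which its call begins. There is no depth.
- bot.hand_in(): hands the job in, once; it reports no verdict.
Trained networks look in a picture, given as the dict that the camera call returned (one of the last four; its "shot" number tells which), for a name from the list of things; names that differ only in an ending like _2 or _b are one class to them, and where a whole thing is asked for, a point or a joint stands for the part that bears it (a point fixed in the world has none). Each returns a list of dicts, best first, with "p" (0 to 1); they miss things now and then, are a little off and sometimes report something else, mostly with a low value. They report only what shows in the picture. A call takes as long as a camera call. They do not tell look-alikes from the thing itself.
- bot.find_in(picture, query): "box" ([left, top, width, height] in pixels, round what is visible of it).
The state is a dict: "clock": time; "joint_pos": joint angles; "joint_vel": joint speeds; "effort": joint torques, N m; "tcp_pos": TCP position; "orientation": TCP orientation; "force": force on the tool from outside, world axes, zero at the start; "moment": the same for the moment, N m; "finger_gap": finger opening in mm.
Only numpy, scipy, OpenCV 4.12 (cv2) and the standard library are available. Lean on these libraries where they do the work, as an engineer would, in place of code of your own. Each camera call takes 0.05 s, during which the arm holds its last target. There are 200 camera calls.

## Working session

There is one attempt and no reset: what is moved stays moved. The work goes in short steps, Python scripts to look and compute and a tool call to move; the robot and the scene stay as the last step left them, time stands still between calls to the robot, and variables do not carry over. Pictures are saved under pics/ and viewed, about 8 in all and at most 12, crops included, and the job is handed in when it is done.

Besides the shell and the picture viewer there is one more tool, called after ">>>" in YAML: its name, and indented under it one key for each argument. carry_out: Moves the arm, as the interface text tells. Its arguments: {"type":"object","properties":{"series":{"type":"array","items":{"type":"number"}},"jaw":{"type":"number"},"squeeze":{"type":"number"}},"required":["series"]}

```bash
mkdir -p pics; ls; cat > h.py <<'E'
import numpy as np, cv2
from station import bot
def px2w(P,uv,z):
    uv=np.array(uv,float).reshape(-1,1,2)
    n=cv2.undistortPoints(uv,np.array(P["intrinsics"]),np.array(P["dist"])).reshape(-1,2)
    T=np.array(P["world_from_camera"]); d=np.c_[n[:,0],-n[:,1],-np.ones(len(n))]@T[:3,:3].T
    o=T[:3,3]; return o+d*((z-o[2])/d[:,2])[:,None]
def w2px(P,X):
    T=np.array(P["world_from_camera"]); c=(np.atleast_2d(X).astype(float)-T[:3,3])@T[:3,:3]
    c=c*[1,-1,-1]
    return cv2.projectPoints(c,np.zeros(3),np.zeros(3),np.array(P["intrinsics"]),np.array(P["dist"]))[0].reshape(-1,2)
E
python3 - <<'E'
from h import *
o=bot.get_obs(); print(o)
for c in("scene","top"):
    P=bot.camera(c); cv2.imwrite(f"pics/{c}0.png",P["color"]); print(c,np.array(P["world_from_camera"]).round(2).tolist())
    for q in("carton","lane","button_top","rail_left","tape_roll","module_a","big_carton"):
        print(q,[(np.round(r["box"]).tolist(),round(r["p"],2)) for r in bot.find_in(P,q)])
E
```

```text
pics
{'clock': 0.0, 'joint_pos': array([ 1.02298115e+00,  2.87207768e-01,  1.57820597e+00, -2.18224767e-06,
        1.27860247e+00, -1.49996047e-01]), 'joint_vel': array([ 0.00165145,  0.00274622, -0.00079846,  0.00075037, -0.00168189,
        0.00101131]), 'effort': array([ 8.76889976e-05, -4.05957699e+01, -2.92638570e+01, -8.91631430e-05,
        5.60696237e-03, -9.05798103e-07]), 'tcp_pos': array([261.08667248, 621.66918859, 204.70350043]), 'orientation': array([-0.62061562, -3.07883663,  0.00357773]), 'force': array([0.83147181, 0.29522749, 0.24562649]), 'moment': array([ 0.02542289, -0.01216284, -0.05351173]), 'finger_gap': 85.31949127874196}
scene [[0.88, -0.36, 0.3, 840.53], [0.47, 0.69, -0.55, -634.42], [-0.01, 0.63, 0.78, 941.16], [0.0, 0.0, 0.0, 1.0]]
carton [([279.0, 165.0, 50.0, 49.0], 0.77), ([351.0, 234.0, 11.0, 14.0], 0.51)]
lane [([224.0, 209.0, 87.0, 74.0], 0.92)]
button_top [([180.0, 256.0, 9.0, 10.0], 0.64), ([120.0, 259.0, 12.0, 13.0], 0.63), ([195.0, 234.0, 11.0, 7.0], 0.47)]
rail_left [([279.0, 233.0, 30.0, 45.0], 0.55)]
tape_roll [([242.0, 284.0, 28.0, 28.0], 0.57), ([229.0, 208.0, 35.0, 42.0], 0.18)]
module_a [([294.0, 256.0, 24.0, 20.0], 0.84), ([349.0, 231.0, 16.0, 15.0], 0.67), ([228.0, 207.0, 16.0, 14.0], 0.51)]
big_carton [([346.0, 71.0, 73.0, 81.0], 0.91)]
top [[0.0, 1.0, -0.05, 399.8], [-1.0, 0.0, 0.01, 9.44], [0.01, 0.05, 1.0, 1949.41], [0.0, 0.0, 0.0, 1.0]]
carton [([236.0, 195.0, 34.0, 29.0], 0.76)]
lane [([280.0, 186.0, 58.0, 48.0], 0.77)]
button_top [([348.0, 277.0, 8.0, 6.0], 0.63), ([325.0, 253.0, 10.0, 7.0], 0.54), ([347.0, 254.0, 10.0, 3.0], 0.53), ([344.0, 227.0, 10.0, 6.0], 0.37)]
rail_left [([233.0, 193.0, 36.0, 34.0], 0.39)]
tape_roll [([342.0, 190.0, 22.0, 18.0], 0.49)]
module_a [([266.0, 149.0, 16.0, 12.0], 0.56), ([291.0, 238.0, 10.0, 14.0], 0.41)]
big_carton [([99.0, 157.0, 68.0, 51.0], 0.8)]
```

```bash
python3 - <<'E'
import cv2
a=cv2.imread("pics/scene0.png")[140:340,100:380]; cv2.imwrite("pics/s1.png",cv2.resize(a,None,fx=2.85,fy=2.85,interpolation=cv2.INTER_CUBIC))
a=cv2.imread("pics/top0.png")[140:300,210:370]; cv2.imwrite("pics/t1.png",cv2.resize(a,None,fx=3.75,fy=3.75,interpolation=cv2.INTER_CUBIC))
E
```

```text
(no output)
```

View pics/s1.png

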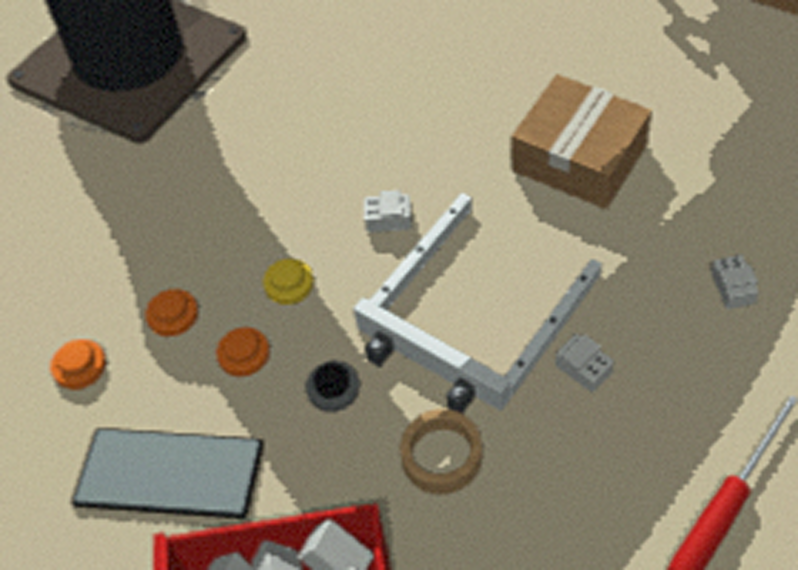

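View pics/t1.png

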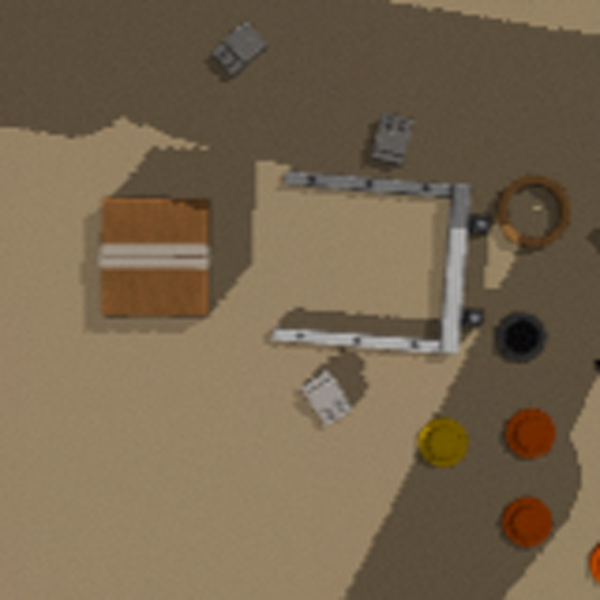

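The pictures show the carton at about (251,208) in the top view, and the lane mouth facing it. Button candidates in the top view are:
- black with grey housing at (349,230)
- yellow at (328,258)
- orange at (351,255), (350,279) and beyond

The black one is the button. Next I'll take close crops to measure precisely.

```bash
python3 - <<'E'
import cv2,numpy as np
def crop(f,x0,y0,w,h,s):
    return cv2.resize(cv2.imread(f)[y0:y0+h,x0:x0+w],None,fx=s,fy=s,interpolation=cv2.INTER_CUBIC)
cv2.imwrite("pics/s2.png",crop("pics/scene0.png",208,160,128,130,4.6) if 0 else crop("pics/scene0.png",205,160,130,130,4.6))
cv2.imwrite("pics/t2.png",crop("pics/top0.png",230,182,132,64,6))
E
```

```text
(no output)
```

View pics/s2.png

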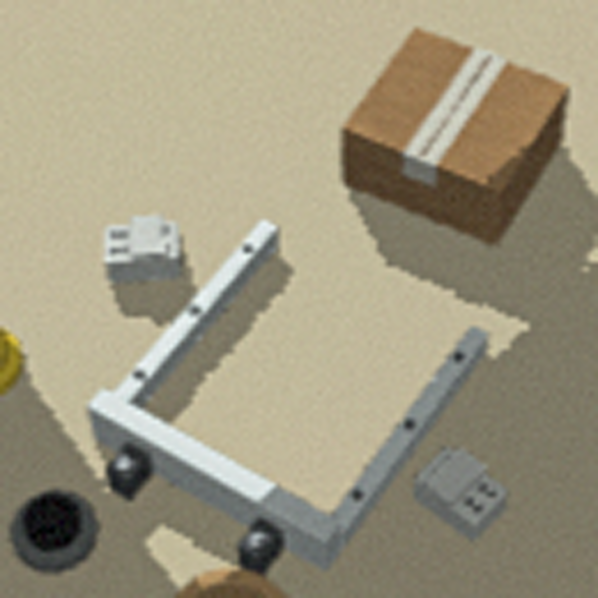

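View pics/t2.png

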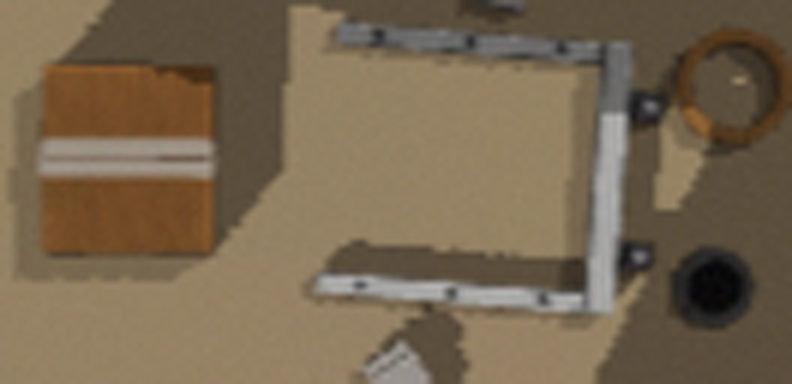

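```bash
cat > fit.py <<'E'
from h import *
from scipy.optimize import least_squares
def fit(Ps,obs,x0):
    # obs: {cam: [(model pt),(u,v)]}
    def f(p):
        c,s=np.cos(p[2]),np.sin(p[2]); R=np.array([[c,-s,0],[s,c,0],[0,0,1]])
        r=[]
        for k,l in obs.items():
            M=np.array([a for a,_ in l],float)@R.T+[p[0],p[1],0]
            r.append((w2px(Ps[k],M)-np.array([b for _,b in l])).ravel())
        return np.concatenate(r)
    return least_squares(f,x0,loss="soft_l1",f_scale=0.7),f
E
python3 - <<'E'
from fit import *
Ps={c:bot.camera(c) for c in("scene","top")}
S=lambda u,v:((u+.5)/4.6-.5+205,(v+.5)/4.6-.5+160)
T=lambda u,v:((u+.5)/6-.5+230,(v+.5)/6-.5+182)
car={"scene":[((-50,-55,55),S(417,29)),((-50,55,55),S(569,90)),((50,55,55),S(494,191)),((50,-55,55),S(343,130)),((50,-55,0),S(345,185)),((50,55,0),S(494,245))],
"top":[((-50,55,55),T(42,66)),((50,55,55),T(215,67)),((50,-55,55),T(213,252)),((-50,-55,55),T(41,253))]}
lane={"scene":[((0,-81,20),S(263,220)),((0,-69,20),S(279,230)),((0,69,20),S(472,328)),((0,81,20),S(489,335)),((160,-81,35),S(106,390)),((160,81,35),S(345,521))],
"top":[((0,81,20),T(337,20)),((0,69,20),T(336,42)),((0,-69,20),T(320,272)),((0,-81,20),T(316,293)),((160,81,35),T(605,42)),((160,-81,35),T(587,311))]}
for n,o in(("carton",car),("lane",lane)):
  for ks in(("scene","top"),("scene",),("top",)):
    r,f=fit(Ps,{k:o[k] for k in ks},[550,200,-1.57])
    print(n,ks,r.x[:2].round(1),np.degrees(r.x[2]).round(2)); 
    if len(ks)==2: print(f(r.x).reshape(-1,2).round(1).tolist())
print("button",px2w(Ps["scene"],S(52,522),25),px2w(Ps["top"],T(711,286),25))
print("housing base",px2w(Ps["scene"],S(54,532),5),px2w(Ps["top"],T(711,288),5))
print("top f",np.array(Ps["top"]["intrinsics"])[0,0])
print("tape",px2w(Ps["top"],T(733,88),12),"modA",px2w(Ps["top"],T(400,365),28))
E
```

```text
carton ('scene', 'top') [510.6 105.4] -1890.55
[[-0.9, -0.6], [-0.3, -0.9], [0.9, 0.5], [-1.1, -0.5], [-1.3, 0.0], [-0.2, 1.0], [0.1, -0.9], [-0.3, -0.7], [-0.4, -0.3], [-0.2, -0.8]]
carton ('scene',) [512.3 105.7] -91.25
carton ('top',) [508.3 104.8] -89.98
lane ('scene', 'top') [514.9 -12. ] -94.12
[[-0.5, 0.0], [-0.4, -0.4], [-0.2, -0.7], [-0.1, -0.3], [-0.9, -0.2], [-0.5, 0.2], [-0.0, -0.4], [-0.1, -0.8], [-0.3, -0.7], [0.1, -0.9], [0.2, -1.1], [-0.0, -0.6]]
lane ('scene',) [530.  158.8] -33594.62
lane ('top',) [512.2 -12.1] -94.15
button [[ 441.44113495 -246.86633479   25.        ]] [[ 435.77733255 -240.69783993   25.        ]]
housing base [[ 437.25875638 -243.17238293    5.        ]] [[ 434.94989019 -243.29494584    5.        ]]
top f 540.5563733526019
tape [[ 554.91228022 -255.99064486   12.        ]] modA [[388.45604528 -55.67191989  28.        ]]
```

Fused fits: carton at (510.6, 105.4) with heading -90.5°, lane mouth at (515, -12) with heading -94.1°. So the carton is about 12 mm to the right of the lane axis and askew by 3.6°. I'll move in behind it with the jaws across the lane.

>>> carry_out:
  series: [0.015, -0.025, 0, 0, 0, -5, 0.035, -0.06, 0, 0, 0, -10, 0.055, -0.1, 0, 0, 0, -15, 0.075, -0.135, 0, 0, 0, -20, 0.1, -0.17, 0, 0, 0, -25, 0.12, -0.205, 0, 0, 0, -30, 0.14, -0.24, 0, 0, 0, -35, 0.155, -0.265, 0, 0, 0, -40]
  jaw: 0.07

```text
clock: 1.7
tcp_pos: [417.4, 355.3, 206.4]
orientation: [1.643, 2.677, 0.0]
force: [0.6, 0.9, 0.1]
finger_gap: 70.3
```

>>> carry_out:
  series: [0.015, -0.025, 0, 0, 0, -5, 0.03, -0.05, 0, 0, 0, -10, 0.045, -0.075, 0, 0, 0, -15, 0.06, -0.1, -0.02, 0, 0, -20, 0.07, -0.12, -0.04, 0, 0, -25, 0.08, -0.135, -0.06, 0, 0, -31, 0.093, -0.15, -0.08, 0, 0, -31, 0.093, -0.15, -0.08, 0, 0, -31]

```text
clock: 2.5
tcp_pos: [509.4, 203.3, 123.3]
orientation: [-2.3, -2.137, 0.008]
force: [-0.4, -0.5, -0.7]
finger_gap: 70.0
```

>>> carry_out:
  series: [0, 0, -0.03, 0, 0, 0, 0, 0, -0.06, 0, 0, 0, 0, 0, -0.08, 0, 0, 0, 0, 0, -0.095, 0, 0, 0, 0, 0, -0.105, 0, 0, 0, 0, 0, -0.109, 0, 0, 0, 0, 0, -0.109, 0, 0, 0, 0, 0, -0.109, 0, 0, 0]

```text
clock: 3.3
tcp_pos: [510.3, 203.6, 15.4]
orientation: [-2.301, -2.138, 0.005]
force: [-0.6, 0.0, -1.1]
finger_gap: 70.0
```

```bash
python3 - <<'E'
from h import *
P=bot.camera("scene"); a=P["color"][130:270,215:355]; cv2.imwrite("pics/s3.png",cv2.resize(a,None,fx=4.2,fy=4.2,interpolation=cv2.INTER_CUBIC))
o=bot.get_obs(); print(o["tcp_pos"],o["orientation"],o["force"])
E
```

```text
[510.41383232 203.54773256  15.50067822] [-2.30109551 -2.1377219   0.00461474] [-1.01731911 -0.38865769  0.429414  ]
```

View pics/s3.png

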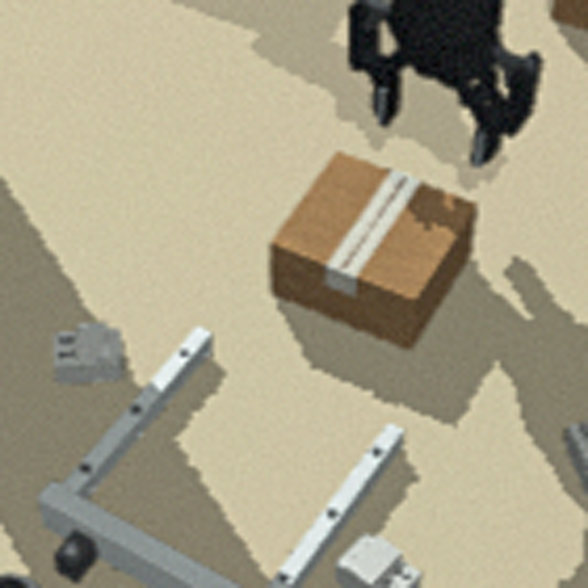

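The fingertips straddle the carton's rear face at about (385,118) and (483,158) in the crop. I'll push gently first, to make contact and square the carton up to the lane heading.

>>> carry_out:
  series: [0, -0.01, 0, 0, 0, 0, 0, -0.02, 0, 0, 0, 0, 0, -0.028, 0, 0, 0, 0, 0, -0.034, 0, 0, 0, 0, 0, -0.04, 0, 0, 0, 0, 0, -0.045, 0, 0, 0, 0, 0, -0.05, 0, 0, 0, 0, 0, -0.055, 0, 0, 0, 0]

```text
clock: 4.15
tcp_pos: [510.4, 148.5, 15.6]
orientation: [-2.301, -2.137, 0.004]
force: [-0.0, 2.7, 0.1]
finger_gap: 69.8
```

```bash
cat > see.py <<'E'
from fit import *
import sys
n=sys.argv[1]
P=bot.camera("top"); a=P["color"][182:246,230:362]; cv2.imwrite(f"pics/t{n}.png",cv2.resize(a,None,fx=6,fy=6,interpolation=cv2.INTER_CUBIC))
Q=bot.camera("scene"); a=Q["color"][160:290,205:335]; cv2.imwrite(f"pics/s{n}.png",cv2.resize(a,None,fx=4.6,fy=4.6,interpolation=cv2.INTER_CUBIC))
o=bot.get_obs(); print(o["tcp_pos"],o["orientation"],o["force"])
# tape-free carton mask in top and scene pictures: brown hue
for nm,I in(("top",P),("scene",Q)):
    h=cv2.cvtColor(I["color"],cv2.COLOR_BGR2HSV); m=((h[...,0]<16)&(h[...,1]>110)).astype(np.uint8)
    m=cv2.morphologyEx(m,cv2.MORPH_CLOSE,np.ones((9,9)))
    c,l,s,ce=cv2.connectedComponentsWithStats(m); i=[j for j in range(1,c) if s[j,4]>150]; print(nm,[(s[j].tolist()) for j in i])
E
python3 see.py 4
```

```text
[510.31846637 147.87044901  15.49707298] [-2.30145717 -2.13774598  0.0058089 ] [ 0.36107606 -0.1685833   0.77979357]
top [[0, 0, 560, 420, 94292], [326, 128, 29, 11, 218], [378, 151, 88, 81, 2283], [101, 158, 66, 50, 3211], [178, 191, 130, 184, 7841], [344, 248, 15, 15, 163], [343, 272, 15, 14, 160], [367, 283, 14, 14, 161]]
scene [[0, 0, 27, 21, 184], [0, 0, 142, 193, 11316], [252, 0, 106, 48, 2620], [348, 0, 212, 420, 48353], [176, 8, 58, 68, 1649], [276, 173, 48, 44, 968], [151, 241, 18, 17, 244], [176, 255, 18, 17, 256], [118, 259, 19, 18, 267], [334, 307, 29, 39, 464], [151, 316, 94, 104, 2936]]
```

View pics/t4.png

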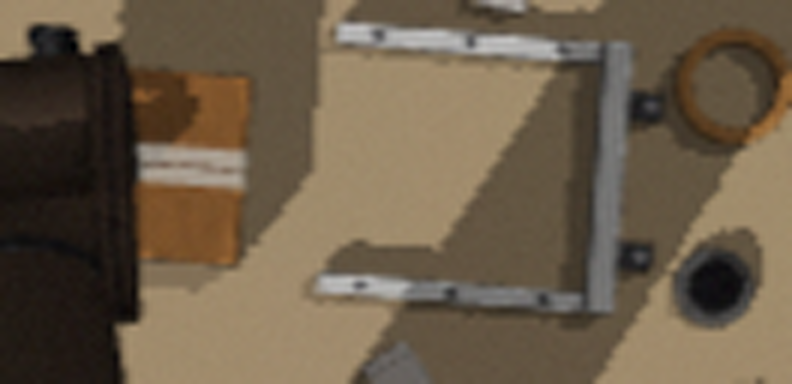

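The carton has turned flush: its front edge runs (250,76)–(237,265) and the stop is tilted the same 3.9°. Now I'll compute the lateral offset.

```bash
cat > lo.py <<'E'
from h import *
T=lambda u,v:((u+.5)/6-.5+230,(v+.5)/6-.5+182)
def lane(P,uv,z,L=(512.2,-12.1,-94.15)):
    w=px2w(P,[T(*p) for p in uv],z)[:,:2]-L[:2]; a=np.radians(L[2])
    return (w@np.array([[np.cos(a),-np.sin(a)],[np.sin(a),np.cos(a)]])).round(1)
E
python3 - <<'E'
from lo import *
P=bot.camera("top")
print(lane(P,[(250,76),(237,265)],55)); print(lane(P,[(336,42),(320,272),(336,20),(316,293)],20)); print(lane(P,[(605,42),(587,311)],35))
E
```

```text
[[-48.7  41.8]
 [-47.8 -69.2]]
[[  0.3  68.9]
 [  1.1 -68.8]
 [ -0.7  82. ]
 [ -0.3 -81.4]]
[[159.3  79.7]
 [160.  -80.2]]
```

The carton is 13.7 mm right of the axis, with its front face 48 mm short of the mouth. I'll push obliquely: 36 mm forward and 11 mm left.

>>> carry_out:
  series: [0.001, -0.005, 0, 0, 0, 0, 0.002, -0.01, 0, 0, 0, 0, 0.0035, -0.016, 0, 0, 0, 0, 0.005, -0.022, 0, 0, 0, 0, 0.0065, -0.028, 0, 0, 0, 0, 0.0075, -0.033, 0, 0, 0, 0, 0.0085, -0.037, 0, 0, 0, 0, 0.0085, -0.037, 0, 0, 0, 0]

```text
clock: 5.1
tcp_pos: [518.9, 110.0, 15.3]
orientation: [2.301, 2.138, -0.007]
force: [0.1, -0.3, -0.1]
finger_gap: 69.6
```

```bash
python3 see.py 5|head -1
```

```text
[518.84185343 110.38659625  15.3195949 ] [ 2.3011226   2.13832831 -0.00694669] [0.50476459 0.45129032 0.06701549]
```

View pics/t5.png

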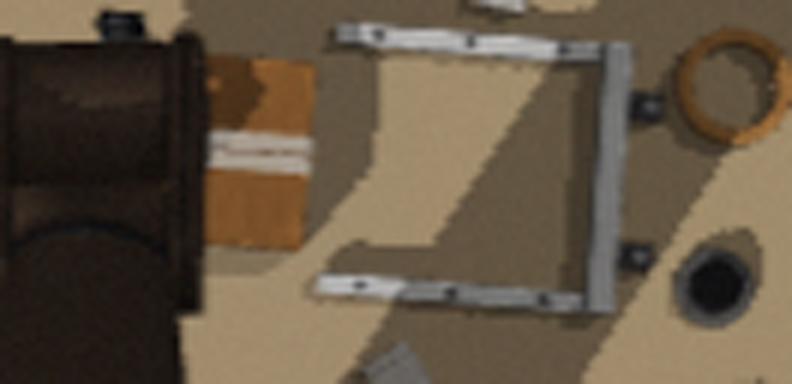

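The carton follows without slipping; its front edge is now (315,62)–(302,248).

```bash
python3 - <<'E'
from lo import *
P=bot.camera("top")
print(lane(P,[(315,62),(302,248)],55))
E
```

```text
[[-11.3  52.9]
 [-10.7 -56.4]]
```

>>> carry_out:
  series: [0, -0.006, 0, 0, 0, 0, 0, -0.014, 0, 0, 0, 0, -0.0005, -0.022, 0, 0, 0, 0, -0.001, -0.03, 0, 0, 0, 0, -0.0015, -0.038, 0, 0, 0, 0, -0.002, -0.046, 0, 0, 0, 0, -0.0025, -0.054, 0, 0, 0, 0, -0.003, -0.06, 0, 0, 0, 0]

```text
clock: 6.05
tcp_pos: [515.8, 49.8, 15.4]
orientation: [2.302, 2.138, -0.007]
force: [0.5, 2.6, 0.6]
finger_gap: 70.1
```

>>> carry_out:
  series: [-0.0005, -0.006, 0, 0, 0, 0, -0.001, -0.014, 0, 0, 0, 0, -0.0015, -0.022, 0, 0, 0, 0, -0.002, -0.03, 0, 0, 0, 0, -0.0025, -0.038, 0, 0, 0, 0, -0.003, -0.044, 0, 0, 0, 0, -0.0035, -0.05, 0, 0, 0, 0, -0.004, -0.055, 0, 0, 0, 0]

```text
clock: 6.85
tcp_pos: [511.7, -5.8, 15.4]
orientation: [2.302, 2.138, -0.007]
force: [0.6, 3.9, -0.2]
finger_gap: 70.0
```

```bash
python3 see.py 6|head -1
```

```text
[511.71216278  -6.17112673  15.3553674 ] [ 2.30130555  2.13729932 -0.00791163] [-0.72591342  0.43480434  0.40362678]
```

View pics/t6.png

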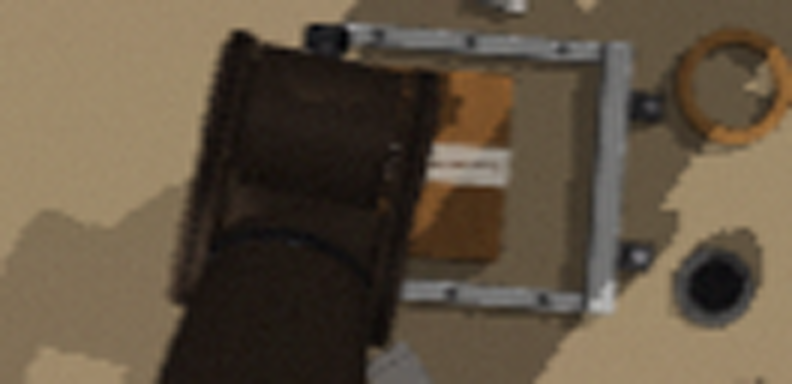

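The carton is in the lane with its front edge at (513,74)–(500,261), with clearance on both sides.

```bash
python3 - <<'E'
from lo import *
P=bot.camera("top")
print(lane(P,[(513,74),(500,261)],55))
E
```

```text
[[104.9  54.7]
 [105.3 -55.2]]
```

>>> carry_out:
  series: [-0.0005, -0.007, 0, 0, 0, 0, -0.001, -0.014, 0, 0, 0, 0, -0.0015, -0.021, 0, 0, 0, 0, -0.002, -0.028, 0, 0, 0, 0, -0.0025, -0.035, 0, 0, 0, 0, -0.003, -0.041, 0, 0, 0, 0, -0.0035, -0.046, 0, 0, 0, 0, -0.0035, -0.05, 0, 0, 0, 0]

```text
clock: 7.8
tcp_pos: [508.1, -56.4, 15.3]
orientation: [2.302, 2.137, -0.008]
force: [0.4, 2.1, 0.1]
finger_gap: 70.0
```

>>> carry_out:
  series: [0, -0.001, 0, 0, 0, 0, 0, -0.002, 0, 0, 0, 0, 0, -0.003, 0, 0, 0, 0, 0, -0.004, 0, 0, 0, 0, 0, -0.005, 0, 0, 0, 0, 0, -0.006, 0, 0, 0, 0, 0, -0.006, 0, 0, 0, 0, 0, -0.006, 0, 0, 0, 0]

```text
clock: 8.6
tcp_pos: [508.4, -60.4, 15.3]
orientation: [-2.303, -2.134, 0.003]
force: [2.5, 8.7, 0.6]
finger_gap: 69.8
```

It has stalled against the stop at 8.7 N. One more small push will seat it flat.

>>> carry_out:
  series: [0, -0.002, 0, 0, 0, 0, 0, -0.003, 0, 0, 0, 0, 0, -0.004, 0, 0, 0, 0, 0, -0.005, 0, 0, 0, 0, 0, -0.005, 0, 0, 0, 0, 0, -0.005, 0, 0, 0, 0, 0, -0.005, 0, 0, 0, 0, 0, -0.005, 0, 0, 0, 0]

```text
clock: 9.4
tcp_pos: [508.4, -60.3, 15.4]
orientation: [-2.3, -2.127, -0.007]
force: [2.6, 19.7, 4.3]
finger_gap: 69.6
```

Seated: it didn't move further at 20 N. Now I'll draw back and lift.

>>> carry_out:
  series: [0, 0.003, 0, 0, 0, 0, 0, 0.006, 0, 0, 0, 0, 0.001, 0.015, 0, 0, 0, 0, 0.002, 0.03, 0, 0, 0, 0, 0.003, 0.045, 0.01, 0, 0, 0, 0.003, 0.05, 0.04, 0, 0, 0, 0.003, 0.05, 0.08, 0, 0, 0, 0.003, 0.05, 0.12, 0, 0, 0]

```text
clock: 10.2
tcp_pos: [510.9, -9.0, 136.9]
orientation: [-2.299, -2.127, -0.006]
force: [1.7, -0.2, -0.7]
finger_gap: 70.0
```

>>> carry_out:
  series: [0, -0.01, 0.02, 0, 0, 0, -0.01, -0.04, 0.03, 0, 0, 0, -0.02, -0.08, 0.03, 0, 0, 0, -0.03, -0.12, 0.03, 0, 0, 0, -0.045, -0.155, 0.03, 0, 0, 0, -0.06, -0.19, 0.03, 0, 0, 0, -0.07, -0.22, 0.03, 0, 0, 0, -0.073, -0.228, 0.03, 0, 0, 0]
  jaw: 0

```text
clock: 11.0
tcp_pos: [437.5, -238.8, 167.8]
orientation: [-2.303, -2.125, -0.005]
force: [0.4, -0.0, 0.1]
finger_gap: 0.3
```

```bash
python3 see.py 7|head -1
```

```text
[ 437.93728113 -237.19549718  167.41702269] [-2.30077492 -2.1258595  -0.00661412] [-0.34776746  0.0239241   0.17290941]
```

View pics/s7.png

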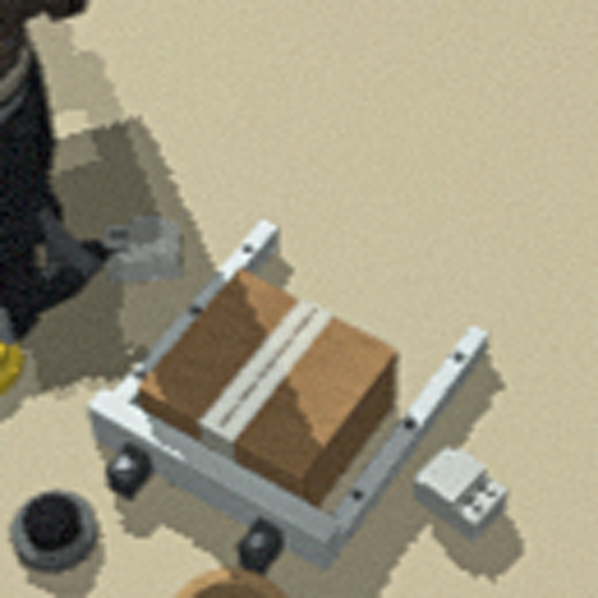

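The carton sits flat against the end stop with gaps to both rails. Next I'll triangulate the black button (scene crop (52,521), top crop (713,284)).

```bash
python3 - <<'E'
from lo import *
P=bot.camera("top");Q=bot.camera("scene")
S=lambda u,v:((u+.5)/4.6-.5+205,(v+.5)/4.6-.5+160)
for z in(10,15,20,25,30): print(z,px2w(P,[T(713,284)],z)[0,:2].round(1),px2w(Q,[S(53,521)],z)[0,:2].round(1))
E
```

```text
10 [ 437.3 -243.9] [ 435.  -239.7]
15 [ 437.2 -243.2] [ 437.2 -241.9]
20 [ 437.1 -242.5] [ 439.4 -244. ]
25 [ 437.  -241.9] [ 441.6 -246.1]
30 [ 436.9 -241.2] [ 443.8 -248.2]
```

>>> carry_out:
  series: [0, -0.003, -0.02, 0, 0, 0, 0.001, -0.005, -0.045, 0, 0, 0, 0.001, -0.005, -0.07, 0, 0, 0, 0.001, -0.005, -0.09, 0, 0, 0, 0.001, -0.005, -0.11, 0, 0, 0, 0.001, -0.005, -0.125, 0, 0, 0, 0.001, -0.005, -0.13, 0, 0, 0, 0.001, -0.005, -0.13, 0, 0, 0]

```text
clock: 12.0
tcp_pos: [439.3, -239.4, 36.5]
orientation: [-2.295, -2.129, -0.007]
force: [-0.5, -0.1, 0.4]
finger_gap: -0.4
```

```bash
python3 - <<'E'
from h import *
Q=bot.camera("scene"); P=bot.camera("top")
a=Q["color"][225:305,175:255]; b=P["color"][195:265,300:370]
cv2.imwrite("pics/b8.png",np.hstack([cv2.resize(a,(400,400),interpolation=cv2.INTER_CUBIC),cv2.resize(b,(400,400),interpolation=cv2.INTER_CUBIC)]))
E
```

```text
(no output)
```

View pics/b8.png

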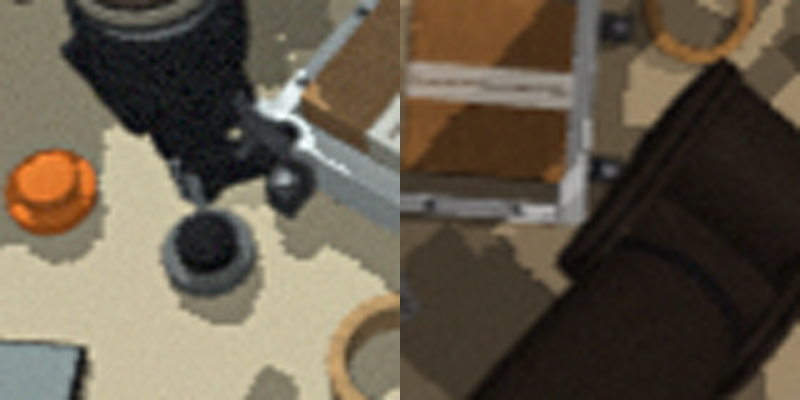

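```bash
python3 - <<'E'
from h import *
Q=bot.camera("scene");o=bot.get_obs()["tcp_pos"];print(o)
f=lambda X:((w2px(Q,X)-[175,225]+.5)*5-.5).round(0)
print(f(o),[f([438.5,-242.5,z]) for z in(15,20,25)], f([o[0],o[1],20]))
E
```

```text
[ 440.18923224 -240.97102309   38.15944721]
[[208. 219.]] [array([[209., 243.]]), array([[208., 238.]]), array([[207., 233.]])] [[212. 237.]]
```

>>> carry_out:
  series: [0.001, -0.002, -0.002, 0, 0, 0, 0.001, -0.003, -0.004, 0, 0, 0, 0.001, -0.003, -0.006, 0, 0, 0, 0.001, -0.003, -0.008, 0, 0, 0, 0.001, -0.003, -0.01, 0, 0, 0, 0.001, -0.003, -0.012, 0, 0, 0, 0.001, -0.003, -0.014, 0, 0, 0, 0.001, -0.003, -0.014, 0, 0, 0]

```text
clock: 12.95
tcp_pos: [440.9, -243.8, 23.8]
orientation: [-2.298, -2.13, -0.007]
force: [-0.0, -0.3, 0.4]
finger_gap: 0.1
```

>>> carry_out:
  series: [0, 0, -0.001, 0, 0, 0, 0, 0, -0.002, 0, 0, 0, 0, 0, -0.003, 0, 0, 0, 0, 0, -0.004, 0, 0, 0, 0, 0, -0.005, 0, 0, 0, 0, 0, -0.006, 0, 0, 0, 0, 0, -0.006, 0, 0, 0, 0, 0, -0.006, 0, 0, 0]

```text
clock: 13.75
tcp_pos: [440.9, -243.8, 17.7]
orientation: [-2.298, -2.13, -0.007]
force: [0.7, -0.5, -0.2]
finger_gap: -0.1
```

>>> carry_out:
  series: [0, 0, -0.001, 0, 0, 0, 0, 0, -0.002, 0, 0, 0, 0, 0, -0.003, 0, 0, 0, 0, 0, -0.004, 0, 0, 0, 0, 0, -0.004, 0, 0, 0, 0, 0, -0.004, 0, 0, 0, 0, 0, -0.004, 0, 0, 0, 0, 0, -0.004, 0, 0, 0]

```text
clock: 14.55
tcp_pos: [441.0, -243.8, 13.8]
orientation: [-2.298, -2.13, -0.007]
force: [0.8, 0.5, -0.0]
finger_gap: 0.2
```

```bash
python3 - <<'E'
from h import *
Q=bot.camera("scene")
a=Q["color"][235:295,185:245]
cv2.imwrite("pics/b9.png",cv2.resize(a,(600,600),interpolation=cv2.INTER_CUBIC))
o=bot.get_obs()["tcp_pos"];print(((w2px(Q,[o,[438.5,-242.5,15],[438.5,-242.5,10]])-[185,235]+.5)*10-.5).round(0))
E
```

```text
[[324. 398.]
 [319. 387.]
 [321. 397.]]
```

View pics/b9.png

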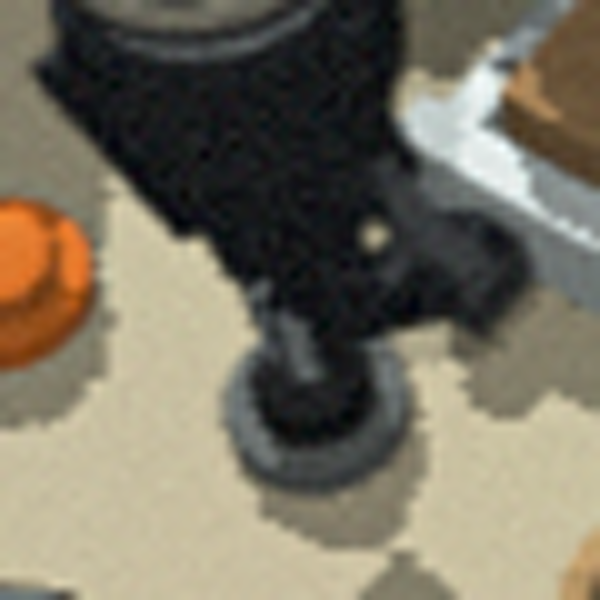

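The tip at (315,378) in the crop is over the black disc, centred about (310,385), and not yet touching. I'll keep going down, nudging 3 mm in x.

>>> carry_out:
  series: [-0.001, 0, 0, 0, 0, 0, -0.002, 0, 0, 0, 0, 0, -0.003, 0, -0.001, 0, 0, 0, -0.003, 0, -0.002, 0, 0, 0, -0.003, 0, -0.003, 0, 0, 0, -0.003, 0, -0.004, 0, 0, 0, -0.003, 0, -0.004, 0, 0, 0, -0.003, 0, -0.004, 0, 0, 0]

```text
clock: 15.4
tcp_pos: [438.0, -243.8, 9.7]
orientation: [-2.298, -2.13, -0.007]
force: [0.2, 0.9, 0.2]
finger_gap: 0.0
```

>>> carry_out:
  series: [0, 0, -0.001, 0, 0, 0, 0, 0, -0.002, 0, 0, 0, 0, 0, -0.003, 0, 0, 0, 0, 0, -0.004, 0, 0, 0, 0, 0, -0.004, 0, 0, 0, 0, 0, -0.004, 0, 0, 0, 0, 0, -0.004, 0, 0, 0, 0, 0, -0.004, 0, 0, 0]

```text
clock: 16.2
tcp_pos: [438.0, -243.8, 5.8]
orientation: [-2.298, -2.13, -0.007]
force: [0.1, 0.0, -0.3]
finger_gap: -0.1
```

>>> carry_out:
  series: [0, 0, -0.001, 0, 0, 0, 0, 0, -0.002, 0, 0, 0, 0, 0, -0.003, 0, 0, 0, 0, 0, -0.003, 0, 0, 0, 0, 0, -0.003, 0, 0, 0, 0, 0, -0.003, 0, 0, 0, 0, 0, -0.003, 0, 0, 0, 0, 0, -0.003, 0, 0, 0]

```text
clock: 17.0
tcp_pos: [438.0, -243.8, 2.8]
orientation: [-2.298, -2.13, -0.007]
force: [0.2, -0.8, -0.2]
finger_gap: 0.3
```

```bash
python3 - <<'E'
from h import *
Q=bot.camera("scene"); cv2.imwrite("pics/sc10.png",Q["color"])
a=cv2.cvtColor(Q["color"],cv2.COLOR_BGR2GRAY)
print("cols 206-228"); 
for r in range(262,288): print(r,a[r,206:229].tolist())
print(w2px(Q,[bot.get_obs()["tcp_pos"]]))
E
```

```text
cols 206-228
262 [66, 14, 20, 19, 24, 27, 29, 25, 17, 26, 19, 26, 24, 30, 24, 33, 31, 43, 48, 58, 48, 47, 60]
263 [103, 32, 16, 21, 18, 27, 21, 20, 25, 23, 26, 32, 25, 24, 31, 29, 30, 56, 54, 48, 28, 32, 44]
264 [174, 109, 47, 11, 23, 24, 25, 28, 20, 26, 21, 28, 28, 33, 26, 28, 45, 67, 55, 36, 29, 25, 22]
265 [199, 186, 136, 57, 63, 57, 35, 31, 12, 19, 24, 25, 29, 27, 27, 26, 39, 50, 31, 26, 26, 28, 33]
266 [195, 199, 181, 104, 84, 45, 20, 25, 23, 11, 20, 15, 15, 32, 26, 16, 19, 27, 19, 24, 26, 24, 24]
267 [193, 194, 176, 110, 81, 50, 33, 32, 19, 21, 29, 23, 14, 19, 24, 18, 20, 23, 24, 23, 13, 23, 29]
268 [191, 196, 188, 139, 75, 55, 59, 66, 40, 21, 19, 27, 12, 29, 31, 30, 20, 19, 12, 22, 17, 25, 68]
269 [191, 194, 197, 178, 120, 82, 67, 94, 81, 49, 20, 30, 20, 25, 31, 14, 30, 28, 36, 54, 78, 109, 143]
270 [192, 192, 183, 150, 106, 79, 58, 87, 86, 47, 27, 18, 29, 18, 19, 31, 44, 69, 110, 148, 166, 166, 164]
271 [192, 190, 160, 115, 93, 83, 58, 79, 91, 79, 27, 18, 29, 31, 29, 37, 70, 95, 99, 127, 160, 162, 159]
272 [193, 178, 132, 104, 58, 61, 50, 69, 94, 81, 44, 22, 18, 16, 35, 38, 5
[... 1001 characters left out ...]
, 79, 55, 61, 69, 67, 71, 73, 67, 60, 59, 59, 67, 105, 126, 128, 125, 123, 156, 189]
283 [193, 192, 192, 176, 128, 92, 72, 61, 62, 63, 56, 56, 56, 66, 83, 104, 126, 126, 130, 123, 151, 189, 192]
284 [192, 192, 194, 195, 174, 129, 119, 108, 87, 95, 85, 84, 104, 124, 126, 127, 124, 129, 120, 120, 149, 192, 196]
285 [191, 190, 192, 194, 177, 125, 124, 124, 125, 126, 125, 126, 127, 125, 131, 124, 129, 124, 123, 152, 196, 194, 191]
286 [190, 192, 192, 189, 175, 132, 120, 117, 122, 125, 127, 126, 126, 132, 125, 124, 128, 125, 125, 146, 193, 192, 192]
287 [189, 194, 188, 190, 193, 186, 172, 135, 120, 120, 122, 121, 123, 124, 126, 125, 126, 125, 127, 125, 154, 195, 194]
[[216.5678995  276.01231557]]
```

>>> carry_out:
  series: [0, 0, -0.001, 0, 0, 0, 0, 0, -0.002, 0, 0, 0, 0, 0, -0.003, 0, 0, 0, 0, 0, -0.003, 0, 0, 0, 0, 0, -0.003, 0, 0, 0, 0, 0, -0.003, 0, 0, 0, 0, 0, -0.003, 0, 0, 0, 0, 0, -0.003, 0, 0, 0]

```text
clock: 17.85
tcp_pos: [438.1, -243.8, -0.2]
orientation: [-2.298, -2.13, -0.007]
force: [-0.5, 0.2, 0.3]
finger_gap: 0.3
```

The TCP reads z≈0 with no contact, so the real fingertip sits about 10 mm or more above the reported TCP. That matches the image, where the tip shows higher than predicted. Continuing in small steps.

>>> carry_out:
  series: [0, 0, -0.001, 0, 0, 0, 0, 0, -0.001, 0, 0, 0, 0, 0, -0.002, 0, 0, 0, 0, 0, -0.002, 0, 0, 0, 0, 0, -0.003, 0, 0, 0, 0, 0, -0.003, 0, 0, 0, 0, 0, -0.003, 0, 0, 0, 0, 0, -0.003, 0, 0, 0]

```text
clock: 18.65
tcp_pos: [438.1, -243.9, -3.1]
orientation: [-2.298, -2.13, -0.007]
force: [1.0, 0.8, 0.5]
finger_gap: 0.1
```

```bash
python3 - <<'E'
from h import *
F=[]
for i in range(6):
    Q=bot.camera("scene"); F.append(bot.get_obs()["force"])
print(np.mean(F,0),np.std(F,0)); o=bot.get_obs(); print(o["tcp_pos"],o["joint_pos"],o["effort"])
a=cv2.cvtColor(Q["color"],cv2.COLOR_BGR2GRAY)
for r in range(266,282): print(r,a[r,206:226].tolist())
print(w2px(Q,[o["tcp_pos"]]))
E
```

```text
[-0.22459828  0.00469181  0.57641629] [0.45181936 0.30302044 0.4112775 ]
[ 438.12996904 -243.87583406   -3.08212586] [-0.71361001  0.19588062  2.12026222  0.00745555  0.83308514 -0.64280572] [-1.67757191e-02 -2.91995287e+01 -2.15302545e+01  6.50076443e-03
  7.83848867e-03 -1.61926746e-04]
266 [195, 173, 106, 37, 39, 46, 19, 29, 21, 15, 24, 21, 28, 27, 21, 33, 38, 56, 40, 24]
267 [193, 199, 179, 112, 92, 76, 26, 27, 23, 21, 29, 30, 24, 32, 24, 27, 22, 29, 28, 27]
268 [192, 194, 186, 139, 73, 48, 28, 25, 19, 29, 19, 15, 12, 17, 20, 25, 20, 27, 19, 21]
269 [191, 194, 196, 170, 81, 74, 59, 50, 30, 12, 27, 10, 27, 27, 19, 24, 20, 22, 14, 16]
270 [194, 194, 186, 147, 89, 78, 60, 94, 80, 50, 23, 32, 14, 21, 30, 15, 26, 24, 26, 37]
271 [193, 193, 159, 119, 90, 76, 62, 78, 95, 77, 22, 24, 12, 24, 28, 3, 25, 40, 65, 112]
272 [190, 180, 136, 102, 55, 63, 54, 68, 91, 81, 37, 23, 24, 29, 3, 29, 63, 94, 89, 114]
273 [189, 161, 118, 99, 47, 62, 81, 67, 94, 80, 49, 18, 19, 8, 22, 27, 54, 93, 96, 104]
274 [177, 136, 116, 98, 66, 35, 48, 57, 93, 87, 57, 16, 28, 22, 11, 10, 50, 88, 110, 94]
275 [181, 138, 112, 105, 63, 17, 36, 30, 74, 97, 83, 48, 22, 24, 7, 17, 46, 91, 105, 88]
276 [183, 136, 113, 119, 99, 28, 15, 11, 23, 41, 53, 26, 17, 13, 26, 40, 66, 87, 101, 79]
277 [176, 126, 110, 114, 107, 44, 17, 12, 7, 20, 24, 1, 11, 10, 26, 54, 74, 77, 86, 74]
278 [195, 167, 104, 111, 117, 101, 45, 18, 20, 17, 14, 16, 21, 36, 53, 72, 72, 71, 64, 77]
279 [193, 179, 115, 100, 111, 106, 71, 54, 35, 31, 33, 46, 55, 72, 69, 73, 71, 62, 66, 96]
280 [187, 187, 133, 72, 98, 120, 102, 72, 75, 75, 73, 72, 70, 77, 68, 69, 57, 57, 88, 125]
281 [193, 196, 171, 87, 69, 94, 91, 72, 76, 70, 66, 72, 76, 69, 69, 59, 57, 75, 107, 122]
[[216.87352783 277.1958177 ]]
```

>>> carry_out:
  series: [0, 0, -0.001, 0, 0, 0, 0, 0, -0.001, 0, 0, 0, 0, 0, -0.002, 0, 0, 0, 0, 0, -0.002, 0, 0, 0, 0, 0, -0.003, 0, 0, 0, 0, 0, -0.003, 0, 0, 0, 0, 0, -0.003, 0, 0, 0, 0, 0, -0.003, 0, 0, 0]

```text
clock: 19.75
tcp_pos: [438.2, -243.9, -6.0]
orientation: [-2.298, -2.13, -0.007]
force: [-0.5, -0.3, 2.4]
finger_gap: -0.0
```

Contact: 2.4 N upward. Pressing on.

>>> carry_out:
  series: [0, 0, -0.001, 0, 0, 0, 0, 0, -0.001, 0, 0, 0, 0, 0, -0.002, 0, 0, 0, 0, 0, -0.002, 0, 0, 0, 0, 0, -0.003, 0, 0, 0, 0, 0, -0.003, 0, 0, 0, 0, 0, -0.003, 0, 0, 0, 0, 0, -0.003, 0, 0, 0]

```text
clock: 20.55
tcp_pos: [438.2, -243.9, -9.0]
orientation: [-2.298, -2.13, -0.007]
force: [-2.3, 1.2, 4.3]
finger_gap: 0.5
```

>>> carry_out:
  series: [0, 0, -0.001, 0, 0, 0, 0, 0, -0.001, 0, 0, 0, 0, 0, -0.002, 0, 0, 0, 0, 0, -0.002, 0, 0, 0, 0, 0, -0.003, 0, 0, 0, 0, 0, -0.003, 0, 0, 0, 0, 0, -0.003, 0, 0, 0, 0, 0, -0.003, 0, 0, 0]

```text
clock: 21.35
tcp_pos: [438.3, -244.0, -9.5]
orientation: [-2.296, -2.129, -0.006]
force: [-6.7, 4.6, 21.1]
finger_gap: -0.1
```

The force rose like the spring (about 0.7 N/mm), then the tip bottomed out at 21 N after roughly 6 mm of travel, so the button is fully down. Retreating.

>>> carry_out:
  series: [0, 0, 0.003, 0, 0, 0, 0, 0, 0.008, 0, 0, 0, 0, 0, 0.015, 0, 0, 0, 0, 0, 0.03, 0, 0, 0, 0, 0, 0.06, 0, 0, 0, 0, 0, 0.1, 0, 0, 0, 0, 0, 0.14, 0, 0, 0, 0, 0, 0.18, 0, 0, 0]

```text
clock: 22.15
tcp_pos: [438.0, -243.7, 171.6]
orientation: [-2.296, -2.129, -0.006]
force: [0.8, -0.2, 0.1]
finger_gap: 0.1
```

>>> carry_out:
  series: [0, 0.03, 0.02, 0, 0, 0, 0, 0.06, 0.05, 0, 0, 0, 0, 0.1, 0.07, 0, 0, 0, 0, 0.14, 0.08, 0, 0, 0, 0, 0.18, 0.08, 0, 0, 0, 0, 0.22, 0.08, 0, 0, 0, 0, 0.26, 0.08, 0, 0, 0, 0, 0.3, 0.08, 0, 0, 0]

```text
clock: 22.95
tcp_pos: [437.6, 57.9, 251.3]
orientation: [-2.296, -2.129, -0.007]
force: [0.3, 0.3, -0.9]
finger_gap: -0.0
```

>>> carry_out:
  series: [0, 0.04, 0, 0, 0, 0, 0, 0.08, 0, 0, 0, 0, 0, 0.12, 0, 0, 0, 0, 0, 0.16, 0, 0, 0, 0, 0, 0.2, 0, 0, 0, 0, 0, 0.23, 0, 0, 0, 0, 0, 0.23, 0, 0, 0, 0, 0, 0.23, 0, 0, 0, 0]

```text
clock: 23.75
tcp_pos: [437.2, 288.1, 250.6]
orientation: [-2.295, -2.131, -0.005]
force: [0.7, 0.3, 0.1]
finger_gap: -0.1
```

```bash
python3 see.py 11|head -1; python3 - <<'E'
import cv2,numpy as np
a=cv2.imread("pics/s11.png");b=cv2.imread("pics/t11.png")
b=cv2.resize(b[:, 230:],(400,int(384*400/562))); a=cv2.resize(a,(400,400))
c=np.zeros((400,800,3),np.uint8);c[:,:400]=a;c[:b.shape[0],400:]=b;cv2.imwrite("pics/f.png",c)
E
```

```text
[437.58584382 287.09326996 250.9124023 ] [-2.2972997  -2.12825991 -0.00626115] [ 0.15416594 -0.49033934  0.85246609]
```

View pics/f.png

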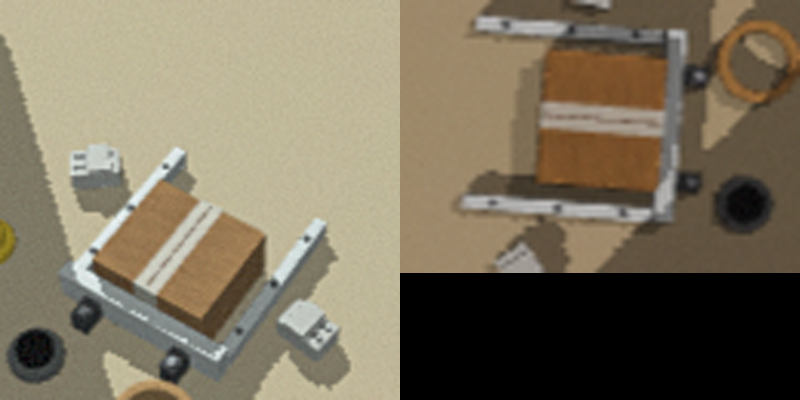

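The carton is flat against the stop with clear gaps to both rails. The button is up, the bystanders haven't moved, and the arm is clear.

```bash
python3 -c "
from station import bot
print(bot.hand_in())"
```

```text
the job is handed in; nothing more can be done
None
```

The carton is home against the end stop, the black button has been pressed and is back up, and the job is handed in at about 24 s of the 72 s allowed.

- **Carton:** I squared it to the lane heading and pushed it obliquely onto the centre line, then straight in. Measured in the lane it was about 0.3 mm off centre, with roughly 14 mm clear on each side. It held still at about 20 N against the stop. The last picture shows it flat against the stop and clear of both rails.
- **Button:** I chose the black one in the grey housing, not the yellow or orange look-alikes. The force rose like a spring over about 6 mm of travel, then bottomed out at 21 N. It came up again once I drew back.
- **Rest of the bench:** the tape roll and the two modules by the lane look unmoved in the last picture. The phone, screwdriver, bin, big carton and third module were outside that crop, so I did not recheck them; the arm did not go near them.

**Disagreements:**
- **Fingertip height:** contact with the button came about 20 mm lower than the reported TCP height implied. The real fingertip therefore sits well above the reported TCP. I went by force and image instead, and it caused no trouble.
- **Camera offset:** the two cameras disagreed by about 4 mm on the carton's position.

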